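# Free the indexing table: slacken its clamp and hold the index plunger out

### The job

I want to turn this drilling jig's round table to its next hole, and that takes a hand for the plunger. First swing the table's clamp lever (the ball-ended lever) anticlockwise, seen from above, right round to its loose stop while the plunger is still seated; then take the plunger's knob, pull it straight up as far as it goes so that the pin is clear of its hole, and finish there, still holding it up: it springs back in if let go. Do not turn the table yourself and leave the loose tools where they lie.

Things in the scene. Friction and masses are not known exactly. Their poses are not given: they have to be found in the camera images.
- plunger_knob (a point): Centre of the black, fluted mushroom knob of the index plunger: 36 mm across, its straight sides 14 mm high, underside coned, top 12 mm above this point; the knob is the top of a vertical pin at the jig's front and moves straight up and down. With the pin seated this point is 127 mm above the bench; free air all round it from 20 mm below this point (the steel sleeve below is 21 mm across and ends 21 mm below it).
- plunger (a joint): Lift of the plunger in m: 0 = pin fully seated 12 mm deep in the table's hole, 0.016 = fully back at its stop. A spring pushes it down with about 10 N when seated and 16 N when fully back; it has no latch and does not stay up by itself.
- lever_ball (a point): Centre of the black ball, 32 mm across, on the free end of the clamp lever, 96 mm above the bench. The lever is a 10 mm steel rod that rises from its hub to the ball, at the right front of the jig; the ball runs in a level circle of 86 mm radius about lever_hinge.
- lever_hinge (a point): Point on the vertical pivot axis of the clamp lever, level with the ball (19 mm above the top of the hub).
- clamp_lever (a joint): Angle of the clamp lever in rad about the vertical through lever_hinge, growing anticlockwise seen from above: 0 = hard tight, 1.5 = loose stop. It starts tight (0 to 0.3), needs about 3 N at the ball, and stays where it is left.
- index_table (a joint): Turn of the round table in rad, 0 at the start; the seated pin locks it to within 0.01 rad, with the pin out it turns stiffly (0.6 N m).
- index_jig: The fixed jig: grey round base 256 mm across bolted to the bench, steel table 240 mm across with its top 58 mm above the bench and twelve bushed holes round the rim, a forged ring and a bridge clamp on it (highest point 108 mm, the stud in the middle). Origin on the bench under the table's axis; the plunger stands 106 mm from it along the jig's -x, in a dark bracket whose top is 90 mm above the bench and which reaches from 165 to 88 mm along -x, 36 mm wide.
- spanner: Combination spanner, 217 x 38 x 7 mm, lying loose on the left of the jig; bystander. Origin under its centre.
- brush: Chip brush, 226 x 48 x 13 mm, lying loose in front of the jig; bystander. Origin under its centre.
- hex_key: Hex key, 124 x 44 x 9 mm, lying loose in front of the plunger; bystander. Origin under its centre.
- screw: Cap screw, 53 x 15 x 16 mm, lying loose beside the jig's left front; bystander. Origin under its centre.
- tin: Open tin of bolts, 67 mm across and 58 mm high, standing loose at the left of the jig; bystander. Origin under its centre.
- punch: Centre punch, 112 x 12 x 12 mm, lying loose below the clamp lever at the right front; bystander. Origin under its centre.

How it is judged:
By the outcome, as a careful person would: the job done as asked, in the order asked, and still so for the second after the job is handed in, while the arm keeps its last pose, push and grip.
It also fails if it takes over 45 s, if anything falls off the work surface, if the arm or the gripper's body presses on something with over 40 N, if the wrist force passes 120 N, or if a joint passes its speed limit or range.

### The arm

A 6-joint arm with a two-finger parallel gripper is mounted at the origin on a cart in front of the work surface, level with it; the furniture and walls round the work are solid. World frame = base frame: x ahead of the robot, y to its left, z up, the work surface at z = 0. Lengths are in mm, angles in rad, forces in N, time in s.
With the tool pointing down it reaches from about 250 to 775 mm from the base axis. Payload 4 kg.
Tool frame: the origin (TCP) lies at the very end of the fingers, on their centre line; the grasp point (between the pads) lies 19 mm behind it; x points along the fingers, z is the direction in which the jaws open and shut, and the axes are right-handed (so a half turn about x gives the same grasp; the last joint's range is limited). The gripper opens to 85 mm and grips with 20 to 120 N. Pads are 22 mm wide; open, the fingers measure 114 mm over their backs; the gripper's body (76 mm by 85 mm) begins 54 mm behind the grasp point. The pads swing forward as they close: fully open they stand 13 mm farther back than shut.
Start: joints at [1.001, 0.087, 1.371, -0, 1.684, -0.103], TCP at [247.528, 491.17, 231.341] pointing down, gripper open.
Joint ranges: [-3.1, 3.1], [-0.76, 2.03], [0.27, 2.55], [-1.08, 4.22], [0.17, 2.65], [-2.57, 2.57]. Speed limits (rad/s): [2.79, 2.79, 3.14, 3.14, 3.14, 3.14].

### API

Orientations are given as a unit quaternion [w, x, y, z].
In Python, from station import state, grab_frame, camera_params, finish_job, spot_in, mark_of gives the robot as it stands.
- The arm moves only by the tool move_arm, never from a script. Its argument "increments" is one flat list of numbers, 5 for each row, row after row: the shift along the tool's x, y, z in cm, then the turn about the tool's x in rad, then the gripper's target within -1 to 1 (shut at 1, half-way at 0, fully open at -1). A call has 1 to 5 rows; each row is the pose to reach, as a shift and turn from the pose measured when the call began, along the tool's axes at that moment; what a row does not reach only later rows make up. A row lasts 1/12 s, in which the tool goes at most 41.7 mm and 7.16 degrees, less where a joint would pass 70% of its speed; a pose out of reach is approached as far as the arm can. A call with a gripper value outside its range is refused whole. The fingers move at their own pace and stop on an object; "newtons" is the grip in N (left out, the last holds). Time passes only in rows, so rows that repeat a pose let the fingers close. It gives the time, the measured TCP pose, the force and the opening at its end, in the units of the state.
- state(): the state, without advancing time (a new reading comes with each control period).
- grab_frame(name): name is "scene" or "side" or "wrist"; returns (picture, depth): 384x512x3 uint8, red, green, blue; 384x512 float32, mm along the optical axis (not along the pixel's ray), 0 where there is no reading.
- camera_params(name): a dict with "K" (3x3 intrinsics, pixels), "rvec" (rotation vector, rad) and "tvec" (3), from world to camera coordinates, as OpenCV has them. Camera axes: x right, y down, z forward; pixel columns grow to the right and rows downward; lengths in mm; the calibration is good to about 2 mm. A picture is of the moment at which its call begins: read the wrist's pose just before it. camera_params takes no time and is no camera call; for the wrist camera it gives the pose at the moment of the call.
- finish_job(): hands the job in, once; it reports no verdict.
Trained networks look in the newest picture that a camera, given by its name, has taken for a name from the list of things; names that differ only in an ending like _2 or _b are one class to them, and where a whole thing is asked for, a point or a joint stands for the part that bears it (a point fixed in the world has none). Each returns a list of dicts, best first, with "conf" (0 to 1); they miss things now and then, are a little off and sometimes report something else, mostly with a low value. They report only what shows in the picture. A call takes as long as a camera call.
- spot_in(thing, camera): "extent" ([left, top, width, height] in pixels, round what is visible of it).
- mark_of(thing, camera): "location" ([column, row] in pixels: a listed point, or the origin of a listed thing).
The state is a dict: "time": time; "joint_pos": joint angles; "joint_velocities": joint speeds; "effort": joint torques, N m; "position": TCP position; "tcp_rot": TCP orientation; "contact_force": force on the tool from outside, world axes, zero at the start; "wrist_torque": the same for the moment, N m; "gripper_width": finger opening in mm.
Only numpy, scipy, OpenCV 4.12 (cv2) and the standard library are available. Lean on these libraries where they do the work, as an engineer would, in place of code of your own. Each camera call takes 0.05 s, during which the arm holds its last target. There are 200 camera calls.

## Working session

There is one attempt and no reset: what is moved stays moved. The work goes in short steps, Python scripts to look and compute and a tool call to move; the robot and the scene stay as the last step left them, time stands still between calls to the robot, and variables do not carry over. Pictures are saved under pics/ and viewed, about 8 in all and at most 12, crops included, and the job is handed in when it is done.

Besides the shell and the picture viewer there is one more tool, called after "Call:" as name(argument=value, ...), one argument or row to a line, values as JSON. move_arm: Moves the arm, as the interface text tells. Its arguments: {"type":"object","properties":{"increments":{"type":"array"},"newtons":{"type":"number"}},"required":["increments"]}

```bash
mkdir -p pics
cat > h.py <<'E'
import numpy as np, cv2
from station import *
from scipy.spatial.transform import Rotation as R
def cam(n):
    p=camera_params(n); return np.array(p["K"]),R.from_rotvec(np.ravel(p["rvec"])).as_matrix(),np.ravel(p["tvec"])
def at_z(n,px,z,c=None):
    K,Rm,t=c or cam(n); d=Rm.T@np.linalg.inv(K)@np.array([px[0],px[1],1.]); o=-Rm.T@t
    return o+d*(z-o[2])/d[2]
def cloud(n,dep,c=None):
    K,Rm,t=c or cam(n); v,u=np.indices(dep.shape); r=np.stack([u,v,np.ones_like(u)],-1)@np.linalg.inv(K).T*dep[...,None]
    return (r-t)@Rm
def tool(st): 
    q=st["tcp_rot"]; return R.from_quat([q[1],q[2],q[3],q[0]]).as_matrix()
E
python3 - <<'E'
from h import *
ims=[]
for n in("scene","side"):
    im,d=grab_frame(n); ims.append(im)
    for th,z in(("plunger_knob",127),("lever_ball",96),("lever_hinge",96),("index_jig",0)):
        for m in mark_of(th,n)[:2]: print(n,th,m["conf"],np.round(m["location"]),np.round(at_z(n,m["location"],z),1))
    cv2.imwrite(f"pics/{n}.png",im[...,::-1])
s=state();print(s["time"],np.round(tool(s),3).tolist(),s["gripper_width"])
E
```

```text
scene plunger_knob 0.65 [251. 195.] [550.8  49.6 127. ]
scene lever_ball 0.76 [280. 255.] [ 539.9 -102.4   96. ]
scene lever_hinge 0.96 [300. 228.] [611.3 -58.1  96. ]
scene index_jig 0.63 [284. 213.] [653.7  77.2   0. ]
scene index_jig 0.53 [180. 228.] [401.1 143.1   0. ]
side plunger_knob 0.54 [267. 183.] [561.   44.4 127. ]
side lever_ball 0.56 [296. 179.] [518.6 -93.   96. ]
side lever_hinge 0.47 [268. 180.] [593.6 -54.2  96. ]
side index_jig 0.65 [229. 227.] [649.9 100.    0. ]
0.5 [[0.0, -0.893, 0.45], [0.0, 0.45, 0.893], [-1.0, -0.0, 0.0]] 85.44908069826195
```

View pics/scene.png

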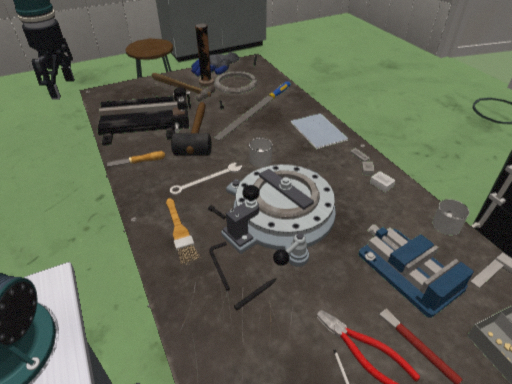

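View pics/side.png

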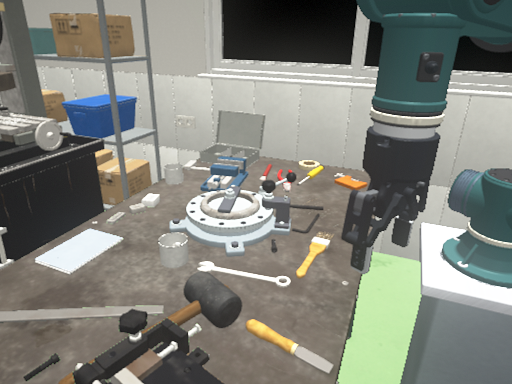

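Scene camera: knob about (251,191), ball about (281,257), hub about (299,250). The ball–hinge distance comes out at 84 mm against the given 86 mm, so the scene fix is plausible. I'll move above the area and take a closer wrist look.

Call:
move_arm(
  increments=[-2,-15.9,-11.4,0,-1,-2,-15.9,-11.4,0,-1,-2,-15.9,-11.4,0,-1,-2,-15.9,-11.4,0,-1,-2,-15.9,-11.4,0,-1],
)

```text
time: 0.92
position: [339.2, 315.3, 252.0]
tcp_rot: [0.603, -0.371, 0.602, 0.37]
contact_force: [0.5, -0.1, 0.1]
gripper_width: 85.7
```

Call:
move_arm(
  increments=[-2,-15.9,-11.4,0,-1,-2,-15.9,-11.4,0,-1,-2,-15.9,-11.4,0,-1,-2,-15.9,-11.4,0,-1,-2,-15.9,-11.4,0,-1],
)

```text
time: 1.33
position: [430.5, 139.2, 272.9]
tcp_rot: [0.603, -0.371, 0.602, 0.369]
contact_force: [-0.1, 0.6, -0.4]
gripper_width: 85.6
```

Call:
move_arm(
  increments=[-2,-15.9,-11.4,0,-1,-2,-15.9,-11.4,0,-1,-2,-15.9,-11.4,0,-1,-2,-15.9,-11.4,0,-1,-2,-15.9,-11.4,0,-1],
)

```text
time: 1.75
position: [521.6, -37.4, 293.6]
tcp_rot: [0.604, -0.371, 0.602, 0.368]
contact_force: [0.4, 0.0, 0.7]
gripper_width: 85.3
```

Run:
```python
from h import *
s=state();print(s["time"],np.round(s["position"]),np.round(s["joint_pos"],2),np.round(tool(s),3).tolist())
n="wrist";c=cam(n);im,d=grab_frame(n)
print("cam at",-c[1].T@c[2])
P=cloud(n,d,c);np.save("P.npy",P)
for th,z in(("plunger_knob",127),("lever_ball",96),("lever_hinge",96),("index_jig",0)):
    for m in mark_of(th,n)[:2]: 
        u,v=np.round(m["location"]).astype(int); print(th,m["conf"],u,v,np.round(at_z(n,m["location"],z,c),1),np.round(P[min(v,383),min(u,511)]))
cv2.imwrite("pics/w1.png",im[...,::-1])
```

```text
1.75 [522. -37. 294.] [-0.18  0.02  1.32 -0.    1.8  -1.28] [[0.004, -0.891, 0.454], [-0.002, 0.454, 0.891], [-1.0, -0.004, 0.0]]
cam at [449.88460121  -0.74162792 435.15498258]
plunger_knob 0.63 353 156 [551.6  58.3 127. ] [548.  56. 138.]
plunger_knob 0.28 269 239 [594.9 -54.5 127. ] [655. -77.   1.]
lever_ball 0.75 491 34 [510.6 225.6  96. ] [527. 285.   6.]
lever_ball 0.61 205 209 [ 543.2 -108.2   96. ] [ 539. -104.  110.]
lever_hinge 0.97 272 239 [611.2 -57.   96. ] [657. -73.  -1.]
lever_hinge 0.24 376 65 [486.7 117.2  96. ] [497. 149.   7.]
index_jig 0.71 369 192 [653.5  83.4   0. ] [626.  72.  57.]
```

View pics/w1.png

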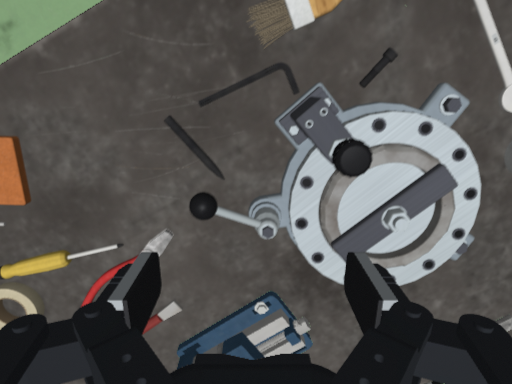

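The wrist view shows the ball at (204,206), hub nut at (267,230) and knob at (352,157). I'll refine the ball and knob from depth.

Run:
```python
from h import *
from scipy.optimize import least_squares
P=np.load("P.npy").reshape(-1,3)
b=P[(np.hypot(P[:,0]-541,P[:,1]+105)<22)&(P[:,2]>90)&(P[:,2]<116)]
f=least_squares(lambda p:np.linalg.norm(b-p,axis=1)-16,[541,-105,96],loss="soft_l1");print("ball",f.x,len(b),b[:,2].max(),np.abs(f.fun).mean())
k=P[(np.hypot(P[:,0]-550,P[:,1]-57)<28)&(P[:,2]>126)&(P[:,2]<145)]
(c,r)=cv2.minEnclosingCircle(k[:,:2].astype(np.float32).reshape(-1,1,2));print("knob",c,r,k[:,2].max(),k[:,:2].mean(0))
h=P[(np.hypot(P[:,0]-611,P[:,1]+57)<25)&(P[:,2]>66)&(P[:,2]<100)];print("hub",h.mean(0),h[:,2].max())
H=np.array([611.2,-57.5]);v=f.x[:2]-H;print(np.hypot(*v),np.degrees(np.arctan2(v[1],v[0])))
```

```text
ball [ 538.75657216 -107.2227747    95.00130616] 657 112.57515676411008 0.5610288713042848
knob (552.4064331054688, 56.926002502441406) 18.73139190673828 140.0805729340122 [549.87612898  56.00601083]
hub [606.12720049 -60.77888301  71.57380434] 77.92266448509491
87.86583273018628 -145.53558320160928
```

Call:
move_arm(
  increments=[8,-4.7,-5.3,0.6,-1,8,-4.7,-5.3,0.6,-1,8,-4.7,-5.3,0.6,-1,8,-4.7,-5.3,0.6,-1,8,-4.7,-5.3,0.6,-1],
)

```text
time: 2.42
position: [537.2, -101.3, 210.8]
tcp_rot: [0.685, -0.173, 0.686, 0.174]
contact_force: [-0.6, 1.5, 0.7]
gripper_width: 85.2
```

Call:
move_arm(
  increments=[0,0,0,0.6,-1,0,0,0,0.6,-1,0,0,0,0.6,-1,0,0,0,0.6,-1,0,0,0,0.6,-1],
)

```text
time: 2.83
position: [536.8, -99.1, 211.0]
tcp_rot: [0.705, 0.038, 0.707, -0.037]
contact_force: [0.5, 1.2, -0.7]
gripper_width: 85.4
```

Call:
move_arm(
  increments=[0,0,0,0.6,-1,0,0,0,0.6,-1,0,0,0,0.6,-1,0,0,0,0.6,-1,0,0,0,0.6,-1],
)

```text
time: 3.25
position: [536.4, -97.0, 211.4]
tcp_rot: [0.662, 0.246, 0.664, -0.245]
contact_force: [-0.0, -0.5, -0.6]
gripper_width: 85.6
```

Call:
move_arm(
  increments=[0,0,0,0.27,-1,0,0,0,0.27,-1,0,0,0,0.27,-1,0,0,0,0.27,-1],
)

```text
time: 3.58
position: [536.2, -95.5, 211.7]
tcp_rot: [0.624, 0.332, 0.625, -0.331]
contact_force: [0.1, -0.1, -0.2]
gripper_width: 85.5
```

```bash
cat > d.py <<'E'
import sys
from h import *
s=state();T=tool(s);p=np.array(s["position"]);g=np.array([float(a) for a in sys.argv[1:4]])
print(s["time"],np.round(p,1),"yaw",round(np.degrees(np.arctan2(T[1,2],T[0,2])),1),"j6",round(s["joint_pos"][5],2),"tool cm",np.round(T.T@(g-p)/10,2),"F",np.round(s["contact_force"],1),"w",round(s["gripper_width"],1)); print(np.round(T,3).tolist())
E
python3 d.py 539 -106 77
```

```text
3.5833 [536.2 -95.5 211.7] yaw -55.9 j6 0.69 tool cm [13.47 -0.37  1.07] F [ 0.1 -0.1 -0.2] w 85.5
[[-0.001, 0.828, 0.561], [0.002, 0.561, -0.828], [-1.0, 0.001, -0.003]]
```

Call:
move_arm(
  increments=[4,-0.4,1.1,0,-1,8,-0.4,1.1,0,-1,11,-0.4,1.1,0,-1,13.4,-0.4,1.1,0,-1,13.4,-0.4,1.1,0,-1],
)

```text
time: 4.0
position: [534.3, -104.4, 71.1]
tcp_rot: [0.62, 0.33, 0.63, -0.33]
contact_force: [-0.9, 0.5, -1.5]
gripper_width: 85.8
```

Call:
move_arm(
  increments=[0,0,0,0,1,0,0,0,0,1,0,0,0,0,1,0,0,0,0,1,0,0,0,0,1],
  newtons=30,
)

```text
time: 4.42
position: [536.3, -105.6, 74.0]
tcp_rot: [0.622, 0.33, 0.628, -0.33]
contact_force: [0.6, -2.9, 3.5]
gripper_width: 30.4
```

```bash
python3 d.py 539 -106 77
```

```text
4.4167 [ 536.3 -105.6   74. ] yaw -55.7 j6 0.67 tool cm [-0.31  0.2   0.19] F [ 0.6 -2.9  3.5] w 30.4
[[-0.008, 0.826, 0.564], [0.003, 0.564, -0.826], [-1.0, -0.005, -0.007]]
```

Call:
move_arm(
  increments=[-0.3,0.04,0.87,-0.1,1,-0.3,0.17,1.73,-0.2,1,-0.3,0.39,2.57,-0.3,1,-0.3,0.69,3.39,-0.4,1,-0.3,1.06,4.17,-0.5,1],
)

```text
time: 4.83
position: [565.0, -135.2, 74.4]
tcp_rot: [0.682, 0.163, 0.694, -0.164]
contact_force: [-6.5, -2.5, -4.7]
gripper_width: 30.3
```

```bash
echo 'H=np.array([611.2,-57.5]);v=p[:2]-H;print("R",np.hypot(*v),"ang",np.degrees(np.arctan2(v[1],v[0])))' >> d.py; python3 d.py 539 -106 77
```

```text
4.8333 [ 565.  -135.2   74.4] yaw -26.8 j6 0.14 tool cm [-0.21  1.43 -3.64] F [-6.5 -2.5 -4.7] w 30.3
[[-0.018, 0.45, 0.893], [0.003, 0.893, -0.45], [-1.0, -0.006, -0.017]]
R 90.39236305843352 ang -120.76597436006111
```

Call:
move_arm(
  increments=[-0.2,0.15,1.1,-0.05,1,-0.2,0.35,2.0,-0.15,1,-0.2,0.65,2.9,-0.25,1,-0.2,1.0,3.7,-0.35,1,-0.2,1.4,4.4,-0.45,1],
)

```text
time: 5.25
position: [606.2, -148.5, 74.3]
tcp_rot: [0.697, 0.002, 0.717, -0.007]
contact_force: [-9.5, -15.2, -2.7]
gripper_width: 30.0
```

```bash
python3 d.py 539 -106 77
```

```text
5.25 [ 606.2 -148.5   74.3] yaw -0.8 j6 -0.31 tool cm [-0.1   4.15 -6.78] F [ -9.5 -15.2  -2.7] w 30.0
[[-0.029, 0.013, 0.999], [-0.007, 1.0, -0.014], [-1.0, -0.008, -0.029]]
R 91.09939936649722 ang -93.14688854775477
```

Call:
move_arm(
  increments=[0,-0.1,1.0,-0.06,1,0,0.05,1.8,-0.14,1,0,0.25,2.6,-0.22,1,0,0.5,3.4,-0.32,1,0,0.7,4.0,-0.4,1],
)

```text
time: 5.67
position: [641.8, -143.4, 73.9]
tcp_rot: [0.678, -0.138, 0.709, 0.137]
contact_force: [-27.6, -5.6, 12.8]
gripper_width: 30.4
```

```bash
python3 d.py 539 -106 77
```

```text
5.6667 [ 641.8 -143.4   73.9] yaw 22.4 j6 -0.68 tool cm [ 0.08  7.38 -8.08] F [-27.6  -5.6  12.8] w 30.4
[[-0.042, -0.381, 0.924], [-0.01, 0.925, 0.381], [-0.999, 0.007, -0.042]]
R 91.23475222377189 ang -70.39988290161922
```

Call:
move_arm(
  increments=[0,0.0,0.6,-0.03,1,0,0.0,0.6,-0.03,1,0,0,0.6,-0.03,1],
)

```text
time: 5.92
position: [641.1, -143.0, 73.7]
tcp_rot: [0.671, -0.147, 0.712, 0.147]
contact_force: [-17.4, -3.4, 5.8]
gripper_width: 30.2
```

```bash
python3 d.py 539 -106 77
```

```text
5.9167 [ 641.1 -143.    73.7] yaw 24.1 j6 -0.71 tool cm [ 0.21  7.54 -7.81] F [-17.4  -3.4   5.8] w 30.2
[[-0.057, -0.407, 0.911], [-0.012, 0.913, 0.407], [-0.998, 0.013, -0.057]]
R 90.52815500459424 ang -70.74086689843789
```

Call:
move_arm(
  increments=[0,0.0,0.5,0,1,0,0.0,0.9,0,1,0,0,0.9,0,1],
)

```text
time: 6.17
position: [640.7, -143.1, 73.5]
tcp_rot: [0.663, -0.146, 0.72, 0.146]
contact_force: [-23.7, -7.5, 9.2]
gripper_width: 30.0
```

```bash
python3 d.py 539 -106 77
python3 - <<'E'
from h import *
im,d=grab_frame("scene")
for th in("lever_ball","plunger_knob"):
    for m in mark_of(th,"scene")[:1]: print(th,m["conf"],m["location"],at_z("scene",m["location"],96))
cv2.imwrite("pics/s2.png",cv2.resize(im[130:310,180:400,::-1],None,fx=3,fy=3))
E
```

```text
6.1667 [ 640.7 -143.1   73.5] yaw 23.9 j6 -0.7 tool cm [ 0.39  7.52 -7.8 ] F [-23.7  -7.5   9.2] w 30.0
[[-0.079, -0.405, 0.911], [-0.017, 0.914, 0.405], [-0.997, 0.016, -0.079]]
R 90.57289159457228 ang -70.95891367107049
lever_ball 0.65 [334.7, 253.6] [ 637.67143851 -147.20801362   96.        ]
plunger_knob 0.79 [252.4, 193.5] [569.35002608  82.70823824  96.        ]
```

View pics/s2.png

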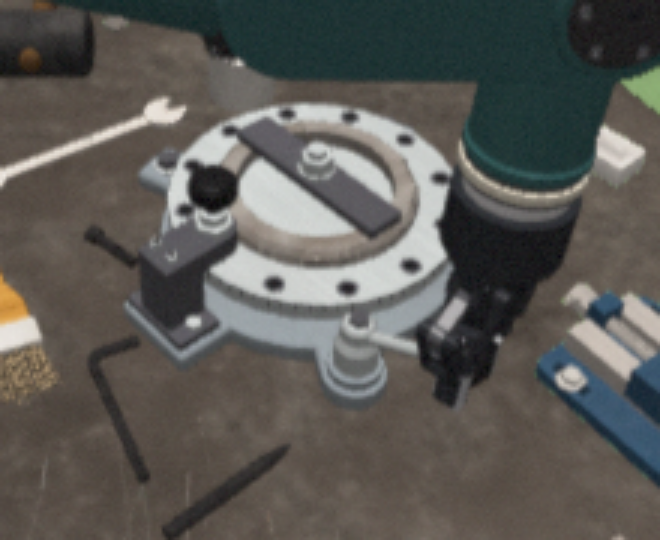

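The ball stays put under about 25 N, so the lever is on its stop; the view shows it swung away to the right, with the pin still seated and the tools untouched. I'll release it and lift.

Call:
move_arm(
  increments=[0,0,0,0,1,0,0,0,0,-1,0,0,0,0,-1,0,0,0,0,-1,0,0,0,0,-1],
)

```text
time: 6.73
position: [641.4, -142.8, 74.0]
tcp_rot: [0.664, -0.147, 0.719, 0.146]
contact_force: [0.8, -0.2, -0.2]
gripper_width: 77.0
```

Call:
move_arm(
  increments=[0,0,0,0,-1,0,0,0,0,-1,-3,0,0,0,-1,-7,0,0,0,-1,-11,0,0,0,-1],
)

```text
time: 7.15
position: [649.0, -140.5, 183.0]
tcp_rot: [0.662, -0.146, 0.72, 0.147]
contact_force: [1.9, 0.4, 0.1]
gripper_width: 85.6
```

```bash
python3 d.py 551.5 57 230
```

```text
7.15 [ 649.  -140.5  183. ] yaw 24.0 j6 -0.7 tool cm [-4.21 22.09 -1.25] F [1.9 0.4 0.1] w 85.6
[[-0.081, -0.405, 0.911], [-0.015, 0.914, 0.405], [-0.997, 0.019, -0.08]]
R 91.18286129143989 ang -65.52468926612822
```

Call:
move_arm(
  increments=[-4.2,20,-1.2,-0.6,-1,-4.2,20,-1.2,-0.6,-1,-4.2,20,-1.2,-0.6,-1,-4.2,20,-1.2,-0.6,-1,-4.2,20,-1.2,-0.6,-1],
)

```text
time: 7.57
position: [559.3, 39.9, 230.3]
tcp_rot: [0.589, -0.337, 0.643, 0.355]
contact_force: [-0.0, 0.2, 0.2]
gripper_width: 85.6
```

Call:
move_arm(
  increments=[0,0,0,-0.58,-1,0,0,0,-0.58,-1,0,0,0,-0.58,-1,0,0,0,-0.58,-1,0,0,0,-0.58,-1],
)

```text
time: 7.98
position: [559.3, 40.4, 230.6]
tcp_rot: [0.466, -0.493, 0.513, 0.526]
contact_force: [-0.8, 0.4, 0.5]
gripper_width: 85.6
```

```bash
python3 - <<'E'
from h import *
n="wrist";c=cam(n);im,d=grab_frame(n);P=cloud(n,d,c)
m=mark_of("plunger_knob",n)[0];print(m,at_z(n,m["location"],127,c))
m=mark_of("lever_ball",n);print([(x["conf"],np.round(at_z(n,x["location"],96,c))) for x in m[:2]])
P=P.reshape(-1,3);k=P[(np.hypot(P[:,0]-551,P[:,1]-57)<30)&(P[:,2]>126)&(P[:,2]<145)]
(q,r)=cv2.minEnclosingCircle(k[:,:2].astype(np.float32).reshape(-1,1,2));print("knob",q,r,k[:,2].max(),len(k))
cv2.imwrite("pics/w3.png",im[...,::-1])
E
python3 d.py 551.5 57 108
```

```text
{'location': [275.9, 194.7], 'conf': 0.91} [552.3599572   58.63781373 127.        ]
[(0.78, array([ 640., -137.,   96.]))]
knob (552.4082641601562, 57.24153518676758) 18.507402420043945 140.26614392486258 1623
8.1333 [559.4  40.2 230.5] yaw 91.8 j6 -1.62 tool cm [12.24 -0.25  1.86] F [-0.1 -0.2 -0.1] w 85.5
[[-0.08, -0.996, -0.032], [-0.015, -0.031, 0.999], [-0.997, 0.08, -0.012]]
R 110.54951505920515 ang 117.95195130673244
```

View pics/w3.png

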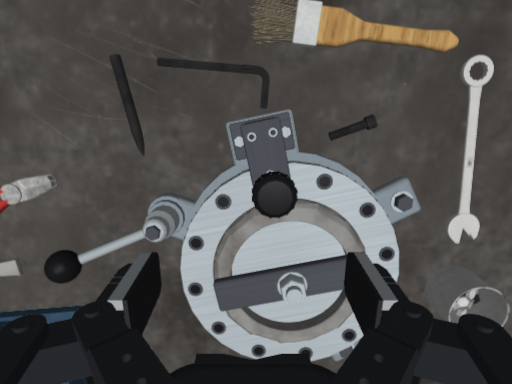

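The view shows the knob at (275,195) and the lever on its loose side at (63,266). The two knob fixes agree to within 1 mm. Descending on the knob.

Call:
move_arm(
  increments=[3.5,-0.2,1.9,0,-1,7,-0.2,1.9,0,-1,9.5,-0.2,1.9,0,-1,11.3,-0.2,1.9,0,-1,11.9,-0.2,1.9,0,-1],
)

```text
time: 8.55
position: [548.8, 57.5, 107.3]
tcp_rot: [0.467, -0.489, 0.517, 0.525]
contact_force: [-0.4, -0.8, 0.1]
gripper_width: 85.4
```

```bash
python3 d.py 551 57.2 108.5
```

```text
8.55 [548.8  57.5 107.3] yaw 91.7 j6 -1.59 tool cm [-0.14 -0.21 -0.04] F [-0.4 -0.8  0.1] w 85.4
[[-0.087, -0.996, -0.03], [-0.015, -0.029, 0.999], [-0.996, 0.087, -0.013]]
R 130.84995099767187 ang 118.49585054412765
```

Call:
move_arm(
  increments=[-0.1,-0.2,0,0,1,-0.1,-0.2,0,0,1,-0.1,-0.2,0,0,1,-0.1,-0.2,0,0,1,-0.1,-0.2,0,0,1],
  newtons=90,
)

```text
time: 8.97
position: [552.3, 56.3, 110.8]
tcp_rot: [0.467, -0.49, 0.517, 0.523]
contact_force: [0.1, -3.9, 5.2]
gripper_width: 32.7
```

```bash
python3 d.py 551 57.2 123.5
```

```text
8.9667 [552.3  56.3 110.8] yaw 91.7 j6 -1.59 tool cm [-1.26  0.24  0.07] F [ 0.1 -3.9  5.2] w 32.7
[[-0.083, -0.996, -0.029], [-0.018, -0.028, 0.999], [-0.996, 0.083, -0.015]]
R 128.13657002480147 ang 117.351032871668
```

Call:
move_arm(
  increments=[-0.3,0,0,0,1,-0.6,0.05,0,0,1,-0.9,0.1,0,0,1,-1.2,0.1,0,0,1,-1.2,0.1,0,0,1],
)

```text
time: 9.38
position: [552.2, 56.3, 121.7]
tcp_rot: [0.467, -0.49, 0.518, 0.523]
contact_force: [3.5, -2.9, -15.3]
gripper_width: 32.8
```

```bash
python3 d.py 552.3 56.3 128
```

```text
9.3833 [552.2  56.3 121.7] yaw 91.7 j6 -1.59 tool cm [-0.63  0.04 -0.01] F [  3.5  -2.9 -15.3] w 32.8
[[-0.084, -0.996, -0.029], [-0.018, -0.028, 0.999], [-0.996, 0.084, -0.016]]
R 128.15309132812277 ang 117.41468752610574
```

Call:
move_arm(
  increments=[-0.3,0,0,0,1,-0.6,0.05,0,0,1,-0.8,0.05,0,0,1,-0.8,0.05,0,0,1,-0.8,0.05,0,0,1],
)

```text
time: 9.8
position: [552.1, 56.2, 126.9]
tcp_rot: [0.467, -0.489, 0.518, 0.524]
contact_force: [5.3, -0.8, -19.0]
gripper_width: 32.5
```

```bash
python3 d.py 552.3 56.3 128
```

```text
9.8 [552.1  56.2 126.9] yaw 91.7 j6 -1.59 tool cm [-0.11 -0.01  0.  ] F [  5.3  -0.8 -19. ] w 32.5
[[-0.086, -0.996, -0.029], [-0.018, -0.028, 0.999], [-0.996, 0.086, -0.016]]
R 128.17508699892383 ang 117.45028158926927
```

Call:
move_arm(
  increments=[-0.4,0,0,0,1,-0.8,0.05,0,0,1,-0.8,0.05,0,0,1,-0.8,0.05,0,0,1],
  newtons=110,
)

```text
time: 10.13
position: [551.9, 56.3, 127.2]
tcp_rot: [0.465, -0.488, 0.519, 0.525]
contact_force: [12.9, -1.4, -35.7]
gripper_width: 32.5
```

```bash
python3 d.py 552.3 56.3 128
python3 - <<'E'
from h import *
for n in("scene","side"):
    im,d=grab_frame(n)
    print(n,mark_of("plunger_knob",n)[:1],mark_of("lever_ball",n)[:1])
    cv2.imwrite(f"pics/{n}4.png",cv2.resize(im[130:310,160:380,::-1],None,fx=3,fy=3))
E
python3 d.py 552.3 56.3 128
```

```text
10.1333 [551.9  56.3 127.2] yaw 91.7 j6 -1.59 tool cm [-0.08 -0.03  0.  ] F [ 12.9  -1.4 -35.7] w 32.5
[[-0.09, -0.995, -0.029], [-0.018, -0.028, 0.999], [-0.996, 0.091, -0.016]]
R 128.27360634332754 ang 117.52627457394223
scene [{'location': [250.6, 188.3], 'conf': 0.67}] [{'location': [333.5, 253.4], 'conf': 0.86}]
side [{'location': [269.4, 178.5], 'conf': 0.63}] []
10.4333 [551.9  56.2 127.2] yaw 91.7 j6 -1.59 tool cm [-0.08 -0.03  0.  ] F [ 13.   -2.4 -35.1] w 32.4
[[-0.091, -0.995, -0.029], [-0.018, -0.028, 0.999], [-0.996, 0.091, -0.016]]
R 128.27799811118157 ang 117.53727493969053
```

View pics/scene4.png

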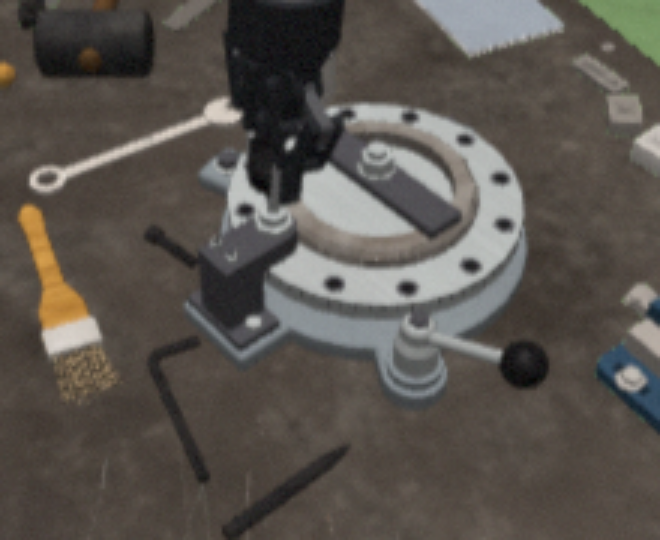

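View pics/side4.png

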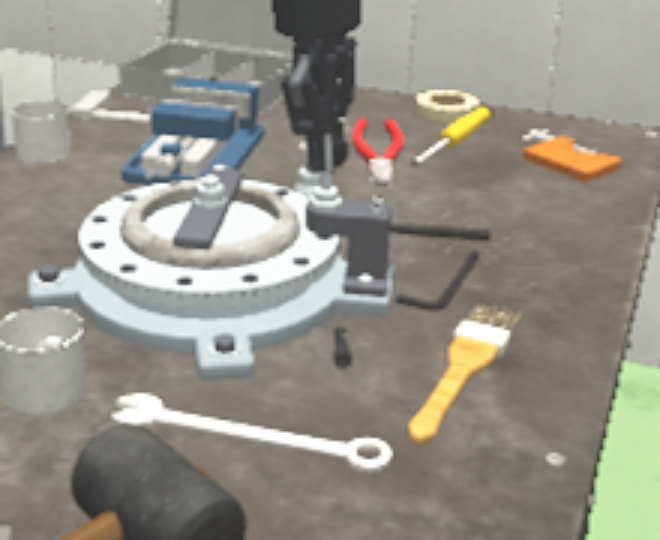

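The images show the pin drawn out above the sleeve, the lever on its loose side and the tools where they lay. An extra 16 N of pull moved the knob only 0.3 mm, so it is on its stop. I'll ease the pull a little and hand in.

Call:
move_arm(
  increments=[-0.5,0,0,0,1,-0.5,0,0,0,1,-0.5,0,0,0,1],
)

```text
time: 10.68
position: [551.9, 56.2, 127.1]
tcp_rot: [0.464, -0.487, 0.52, 0.526]
contact_force: [9.5, -2.4, -25.4]
gripper_width: 32.2
```

```bash
python3 d.py 552.3 56.3 128; python3 -c "
from station import *
s=state();p=s['position'][2];F=s['contact_force'][2];print(p,F)
if p>126.3 and F<-17: print(finish_job())"
```

```text
10.6833 [551.9  56.2 127.1] yaw 91.7 j6 -1.59 tool cm [-0.09 -0.03  0.  ] F [  9.5  -2.4 -25.4] w 32.2
[[-0.094, -0.995, -0.029], [-0.018, -0.028, 0.999], [-0.995, 0.095, -0.015]]
R 128.26205192348462 ang 117.51997516259229
127.12809624492239 -25.357393298289114
the job is handed in; nothing more can be done
None
```

The clamp lever is on its loose stop and the plunger is held fully up, handed in at 10.7 s of robot time. I did the lever first, with the pin still seated.

- **Lever:** I swung it about 1.3 rad anticlockwise until it would not move under roughly 25 N. The ball then measured at about (640, -137), and later pictures show it still there.
- **Plunger:** The knob rose about 16.3 mm against the rated 16 mm. Another 16 N of pull moved it only 0.3 mm, so it is on its stop. I eased the pull and handed in still gripping it, set to 110 N, with 25 N of load on the wrist.
- **Surroundings:** The last pictures show the loose tools undisturbed and no visible turn of the table; I did not measure the table's angle.

Two small disagreements remain:

- **Tool tilt:** The tool picked up about 5° of tilt from pushing on the lever stop, and I left it in.
- **Finger opening:** It read 32 mm on the 36 mm fluted knob, and about 30 mm on the 32 mm ball. The knob showed no slip.

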